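# Mount the jar on the grinder base and lock it with the collar

## Robot

A 7-joint arm with a two-finger parallel gripper is mounted at the origin on the work surface. World frame = base frame: x ahead of the robot, y to its left, z up, the work surface at z = 0. Lengths are in mm, angles in rad, forces in N, time in s.
With the tool pointing down it reaches from about 425 to 1025 mm from the base axis. Payload 9.4 kg.
Tool frame: the origin (TCP) lies at the centre of the arm's flange, where the gripper is bolted on; the fingertips stand 186 mm ahead of it and the grasp point (between the pads) lies 167 mm ahead of it (r.nose_length is the distance from the TCP to the fingertips, in mm); x points along the fingers, y is the direction in which the jaws open and shut, and the axes are right-handed (so a half turn about x gives the same grasp; the last joint's range is limited). The gripper opens to 93 mm and grips with 3 to 60 N. Pads are 15 mm wide; open, the fingers measure 128 mm over their backs; the gripper's body (75 mm by 188 mm) begins 65 mm behind the grasp point.
Start: joints at [-1.425, 0.599, -0.003, 1.599, 0.002, 0.943, -0.08], TCP at [160.193, 707.08, 404.718] pointing down, gripper open.
Joint ranges: [-2.57, 2.57], [-0.35, 1.97], [-1.29, 1.29], [0.11, 2.56], [-1.05, 4.19], [0.11, 1.86], [-2.63, 2.63]. Speed limits (rad/s): [2.22, 2.22, 3.01, 3.01, 3.14, 3.14, 3.14].

## Interface

Orientations are given as a 3x3 rotation matrix whose columns are the frame's x, y, z axes.
In Python, from workcell import r gives the robot as it stands. Calls block until the motion is done:
- r.move_to(position, orientation): joint-space move of the TCP to a pose.
- r.move_linear(position, ori=None, rate=150): straight line of the TCP; ori=None keeps the orientation; rate is the mean speed in mm/s.
- r.move_joints(angles): joint-space move.
- r.open_gripper() and r.clamp(strength=None): open the fingers fully, or close them until they stop; strength is the grip in N (None keeps the last).
- r.pause(seconds).
- r.inverse_kinematics(position, orientation): joint angles nearest the present ones, or None.
- r.sense(): the state.
- r.snapshot(name): name is "scene" or "side" or "wrist"; returns (picture, depth): 480x640x3 uint8, red, green, blue; 480x640 float32, mm along the optical axis (not along the pixel's ray), 0 where there is no reading.
- r.calibration(name): a dict with "fx", "fy", "cx", "cy" (pixels), "rvec" (rotation vector, rad) and "tvec" (3), from world to camera coordinates, as OpenCV has them. Camera axes: x right, y down, z forward; pixel columns grow to the right and rows downward; lengths in mm; the calibration is good to about 2 mm. A picture is of the moment at which its call begins: read the wrist's pose just before it. calibration takes no time and is no camera call; for the wrist camera it gives the pose at the moment of the call.
A pose or a line that the arm cannot do raises r.Unreachable and nothing moves.
- r.sign_off(): hands the job in, once; it reports no verdict.
The state is a dict: "t": time; "joint_positions": joint angles; "qvel": joint speeds; "joint_torque": joint torques, N m; "eef_pos": TCP position; "eef_rot": TCP orientation; "wrist_force": force on the tool from outside, world axes, zero at the start; "wrist_torque": the same for the moment, N m; "gripper_width": finger opening in mm.
Only numpy, scipy, OpenCV 4.12 (cv2) and the standard library are available. Lean on these libraries where they do the work, as an engineer would, in place of code of your own. Each camera call takes 0.05 s, during which the arm holds its last target. There are 200 camera calls.

## Task

Get the nut grinder ready: turn the base's lock collar to its open mark, set the eared glass jar gently down on the base so that it sits fully home on the two pegs, and turn the collar to its locked mark. Only when the jar is locked, press the start button fully down and let it come back up. Keep the jar upright, and leave the pie dish, shield and fork where they are.

Things in the scene. Friction and masses are not known exactly. Their poses are not given: they have to be found in the camera images.
- grinder: Grinder base, fixed: white foot plate 170 mm along its x, 16 mm thick, from y = -170 to +135 mm; origin on the work surface under the collar's upright axis. On the axis a steel housing 128 mm in diameter, deck 45 mm high. A control box 80 x 70 mm, 42 mm high, centred at y = -130 mm, carries the start button.
- deck (a point): Centre of the housing's flat deck, 45 mm above the work surface, on the collar's axis; axes as grinder. The seated jar's underside rests here. Two upright pegs stand on the deck at x = +46 and -46 mm (y = 0): 10 mm in diameter, 9 mm high, tapering to 5 mm at the tip.
- open_mark (a point): Open mark: small dark round dot, 10 mm across, on the foot plate, 128 mm from the collar axis at 120 degrees anticlockwise (seen from above) from the base's +x.
- locked_mark (a point): Locked mark: dark straight radial bar, 16 x 6 mm, on the foot plate, 128 mm from the collar axis at 60 degrees anticlockwise (seen from above) from the base's +x.
- lock (a joint): Aluminium lock collar, a ring of 156 mm outer diameter round the housing, turning about the upright axis through deck. Rad, growing clockwise seen from above: 0 = arm at the open dot (stop), 1.05 = arm at the locked bar (stop at 1.08). Stays where it is left; takes 2 to 3 N at the post.
- tab (a point): Underside centre of one of the collar's two inward tabs (the other is half a turn away), 60 mm above the work surface, 61 mm from the axis; 22 mm wide, 8 mm thick, reaching in to 44 mm from the axis. Both lie over the pegs when locked and 60 degrees anticlockwise of them when open. Part-closed they block the jar's ears; they pass over the seated ears with 3 mm to spare.
- post_top (a point): Centre of the top of the collar's upright round post, 16 mm in diameter, 100 mm above the work surface, 110 mm from the collar axis, at the end of the collar's arm (arm top 40 mm high). At lock = a its direction from the axis is (120 degrees - a) anticlockwise from the base's +x.
- jar: Frosted glass jar, about 0.45 kg, one piece with lid and foot, 108 mm high; origin at the foot's underside centre, z up. Steel foot 116 mm (x) x 40 mm (y) x 12 mm; its ears have 14 mm through holes at x = +46 and -46 mm. Body and lid 74 mm in diameter, lid top at 82 mm; bar grip on it 44 mm (x) x 14 mm (y), 82 to 108 mm high. Fits the base either way round.
- start (a joint): Start button, travel in m: 0 = up, 0.006 = fully down. Spring return; about 5 N when fully down.
- start_top (a point): Centre of the start button's top face (30 mm in diameter), 60 mm above the work surface at the base's x = 0, y = -130 mm, on top of the control box; pressed straight down. The locked jar beside it stands 153 mm high.
- dish: Bystander: white glazed pie dish, 230 mm in diameter, 40 mm high, loose; origin under its centre.
- shield: Bystander: clear curved plastic shell shield standing upright, 140 mm wide along its y, 70 mm deep, 80 mm high, loose; origin under its middle.
- fork: Bystander: silver dessert fork lying flat, 175 mm long along its x, 4 mm thick, loose.
There are look-alikes about, which are no part of the job. What is shaped like the jar but orange, pink or red is not meant.

How it is judged:
By the outcome, as a careful person would: the job done as asked, in the order asked, and still so for the second after the job is handed in, with the robot touching nothing.
It also fails if it takes over 72 s, if anything falls off the work surface, if the arm or the gripper's body presses on something with over 40 N, if the wrist force passes 120 N, or if a joint passes its speed limit or range.

## Working session

There is one attempt and no reset: what is moved stays moved. The work goes in short steps, each a Python script; the robot and the scene stay as the last script left them, time stands still between calls to the robot, and variables do not carry over. Pictures are saved under pics/ and viewed, about 8 in all and at most 12, crops included, and the job is handed in when it is done.

```bash
ls; mkdir -p pics; cat > h.py <<'E'
import numpy as np, cv2
from workcell import r
def cal(n):
    c=r.calibration(n); K=np.array([[c['fx'],0,c['cx']],[0,c['fy'],c['cy']],[0,0,1.]])
    return K,cv2.Rodrigues(np.array(c['rvec'],float))[0],np.array(c['tvec'],float).reshape(3)
def snap(n,save=None):
    C=cal(n); im,d=r.snapshot(n)
    if save: cv2.imwrite('pics/'+save,im[:,:,::-1])
    return im,d,C
def plane(C,u,v,z):
    K,R,t=C; o=-R.T@t; d=R.T@np.linalg.inv(K)@np.array([u,v,1.])
    return o+d*(z-o[2])/d[2]
def cloud(d,C):
    K,R,t=C; v,u=np.mgrid[:d.shape[0],:d.shape[1]]
    p=np.stack([(u-K[0,2])/K[0,0]*d,(v-K[1,2])/K[1,1]*d,d],-1)
    return (p-t)@R
def proj(C,p):
    K,R,t=C; q=K@(R@np.array(p,float)+t); return q[:2]/q[2]
E
python3 - <<'E'
from h import *
for n in ('scene','side'):
    im,d,C=snap(n,n+'1.png'); np.savez('pics/'+n+'.npz',im=im,d=d,K=C[0],R=C[1],t=C[2]); print(n,-C[1].T@C[2])
print(r.sense()['t'],r.nose_length)
E
```

```text
pics
scene [ 994.33661772 -778.54085761  777.66269655]
side [  -8.46089407 -814.98653671  626.70273987]
0.1 186.1
```

View pics/scene1.png

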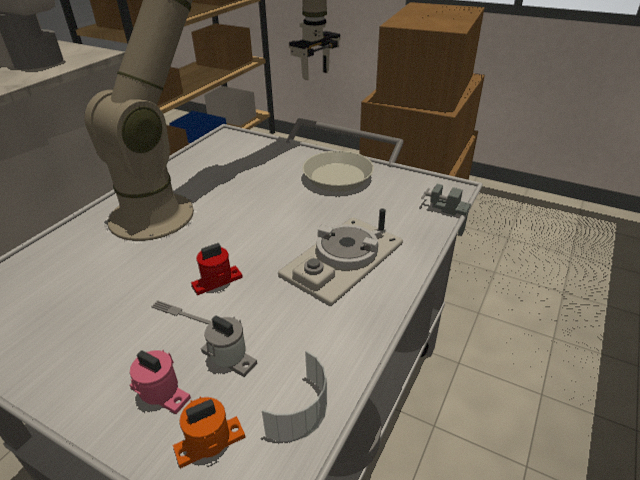

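View pics/side1.png

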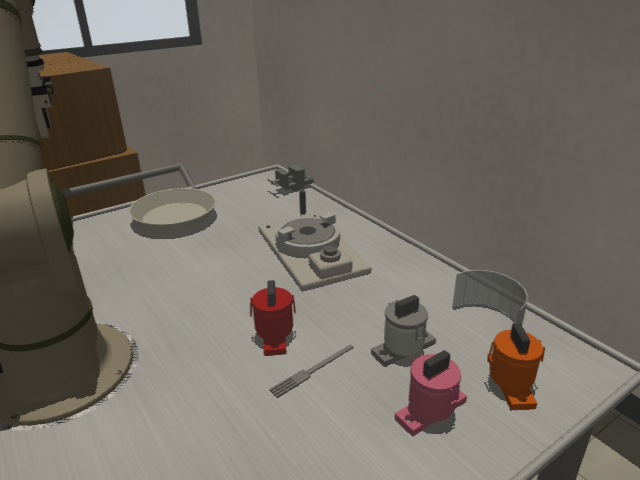

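The grey jar is at scene (225,340) and side (406,330). The grinder's button is at scene (313,268), its collar at (347,243) and its post at (381,218). The look-alikes are red, pink and orange.

```bash
python3 - <<'E'
from h import *
P={}
for n,pts in dict(scene=dict(jargrip=(222,325),jarbody=(225,352),ear=(244,364),axis=(347,242),button=(313,266),post=(381,211),plL=(280,273),plB=(331,301),plR=(402,238)),
  side=dict(jargrip=(406,307),jarbody=(406,335),axis=(308,231),button=(330,252),post=(303,193),plB=(305,286),plR=(369,268),plT=(260,233))).items():
    z=np.load('pics/'+n+'.npz'); C=(z['K'],z['R'],z['t']); c=cloud(z['d'],C)
    for k,(u,v) in pts.items(): print(n,k,c[v,u].round(0), z['d'][v,u].round())
    for k,h in dict(jargrip=108,axis=45,button=60,post=100,plL=16,plB=16,plR=16,plT=16).items():
        if k in pts: print('   plane',k,plane(C,*pts[k],h).round(0))
# wrist cam mount
K,R,t=cal('wrist'); s=r.sense(); T=np.array(s['eef_rot']); 
print(T.round(3)); print('cam in tool',(T.T@(-R.T@t-np.array(s['eef_pos']))).round(1)); print((T.T@R.T).round(3),K[0,0],s['gripper_width'])
E
```

```text
scene jargrip [ 521. -319.  103.] 913.0
scene jarbody [ 538. -342.   59.] 917.0
scene ear [ 554. -313.    1.] 966.0
scene axis [585.  93.  44.] 1209.0
scene button [565. -44.  61.] 1111.0
scene post [635. 186.  98.] 1221.0
scene plL [479. -57.  14.] 1165.0
scene plB [632. -84.  13.] 1088.0
scene plR [684. 229.   1.] 1291.0
   plane jargrip [ 525. -322.  108.]
   plane axis [585.  93.  45.]
   plane button [564. -44.  60.]
   plane post [636. 183. 100.]
   plane plL [480. -58.  16.]
   plane plB [633. -87.  16.]
   plane plR [690. 209.  16.]
side jargrip [ 509. -318.  101.] 871.0
side jarbody [ 493. -339.   61.] 867.0
side axis [582.  91.  48.] 1225.0
side button [550. -43.  65.] 1106.0
side post [633. 186. 100.] 1295.0
side plB [474. -56.  14.] 1083.0
side plR [625. -86.  17.] 1136.0
side plT [524. 227.   3.] 1315.0
   plane jargrip [ 502. -325.  108.]
   plane axis [586.  96.  45.]
   plane button [554. -37.  60.]
   plane post [633. 186. 100.]
   plane plB [473. -58.  16.]
   plane plR [626. -85.  16.]
   plane plT [513. 205.  16.]
[[-0.     0.221  0.975]
 [-0.001  0.975 -0.221]
 [-1.    -0.001  0.   ]]
cam in tool [ 20.1   0.9 -78.8]
[[-0.    -0.282  0.959]
 [ 1.     0.001  0.   ]
 [-0.001  0.959  0.282]] 343.19254460078986 93.0386364992205
```

```bash
cat >> h.py <<'E'
def ori(a):
    """tool down, jaw axis (tool y) at world angle a"""
    y=np.array([np.cos(a),np.sin(a),0]); x=np.array([0,0,-1.]); return np.stack([x,y,np.cross(x,y)],1)
E
python3 - <<'E'
from h import *
a0=np.arctan2(.975,.221)
for n,p,z in (('g',(570,70),430),('j',(512,-325),430)):
    O=ori(a0); q=np.r_[p,0]+79*O[:,2]; q[2]=z
    r.move_to(q,O); r.pause(.3)
    im,d,C=snap('wrist','w%s.png'%n); np.savez('pics/w%s.npz'%n,im=im,d=d,K=C[0],R=C[1],t=C[2])
    s=r.sense(); print(s['t'],np.round(s['joint_positions'],2),np.round(s['eef_pos']))
E
```

```text
3.3167 [-0.27  0.48  0.16  1.76 -0.09  0.9   1.27] [647.  53. 430.]
5.15 [ 0.33  0.53  0.18  1.69 -0.11  0.94  1.9 ] [ 589. -342.  430.]
```

View pics/wg.png

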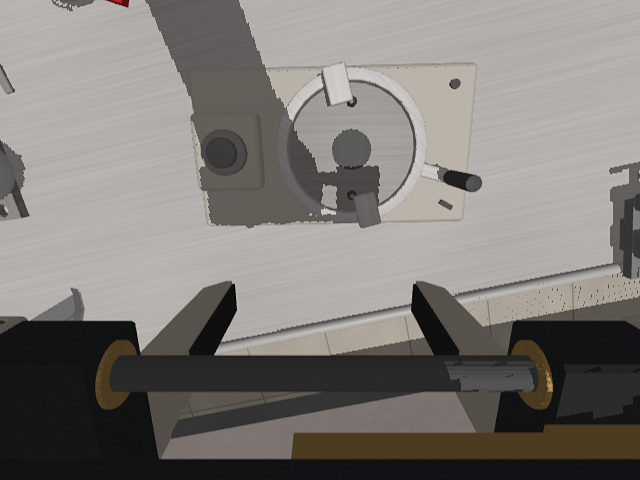

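View pics/wj.png

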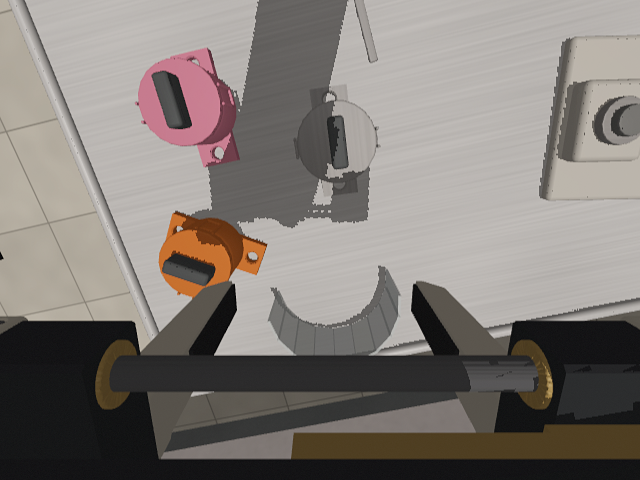

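Grinder view: open dot (455,84), locked bar (445,205), post top (474,183), pegs (351,101) and (351,196), button (220,153). Jar view: grey jar's ear holes at about (330,97) and (340,186), grip (338,140).

```bash
python3 - <<'E'
from h import *
def L(n):
    z=np.load('pics/'+n+'.npz'); C=(z['K'],z['R'],z['t']); return z['im'],C,cloud(z['d'],C),z['d']
im,C,c,d=L('wg')
for k,u,v,h in (('dot',455,84,16),('bar',445,205,16),('post',475,183,100),('peg1',352,101,54),('peg2',352,196,54),('button',220,153,60),('hub',352,149,45)):
    print(k,plane(C,u,v,h).round(1),c[v,u].round(1))
# dot/bar refined by dark mask
g=cv2.cvtColor(im,cv2.COLOR_RGB2GRAY)
for k,(u,v) in dict(dot=(455,84),bar=(445,205)).items():
    w=g[v-11:v+12,u-11:u+12]; y,x=np.nonzero(w<95); print(k,len(x),plane(C,u-11+x.mean(),v-11+y.mean(),16).round(1))
m=(abs(c[...,2]-100)<5)&(d>0)&(c[...,0]>560)&(c[...,0]<690)&(c[...,1]>150)&(c[...,1]<220); m[260:]=0
print('post top',m.sum(),((c[m].min(0)+c[m].max(0))/2).round(1),c[m].mean(0).round(1))
m=(abs(c[...,2]-60)<2.5)&(d>0)&(c[...,1]<-15)&(c[...,1]>-70)&(c[...,0]>530)&(c[...,0]<590); m[260:]=0
print('button',m.sum(),((c[m].min(0)+c[m].max(0))/2).round(1),np.ptp(c[m],0).round(0))
m=(abs(c[...,2]-16)<3)&(d>0)&(abs(c[...,0]-570)<140)&(abs(c[...,1]-75)<190); m[260:]=0
R=cv2.minAreaRect(c[m][:,:2].astype(np.float32)); print('plate',m.sum(),R, np.median(c[m][:,2]))
im,C,c,d=L('wj')
near=(abs(c[...,0]-512)<80)&(abs(c[...,1]+325)<80)&(d>0); near[260:]=0
def rect(m,k): p=c[m][:,:2].astype(np.float32); print(k,m.sum(),cv2.minAreaRect(p),np.median(c[m][:,2]).round(1))
rect(near&(abs(c[...,2]-108)<3),'grip')
m=near&(abs(c[...,2]-82)<4); p=c[m][:,:2].astype(np.float32); print('lid',cv2.minEnclosingCircle(p))
rect(near&(abs(c[...,2]-12)<3),'foot')
for u,v in ((330,97),(340,186)): print('hole',plane(C,u,v,12).round(1),c[v,u].round(1))
cv2.imwrite('pics/jc.png',cv2.resize(im[70:210,270:410,::-1],None,fx=4,fy=4,interpolation=cv2.INTER_NEAREST))
E
```

```text
dot [543.7 219.1  16. ] [543.9 217.6  20.2]
bar [669.7 193.2  16. ] [669.2 192.6  17.8]
post [634.6 195.8 100. ] [634.7 196.   99.5]
peg1 [539.5 106.3  54. ] [538.6 107.3  44.2]
peg2 [629.5  88.2  54. ] [631.1  88.7  44. ]
button [558.2 -30.7  60. ] [558.3 -29.6  64.1]
hub [583.6  98.2  45. ] [583.6  98.2  44.5]
dot 80 [543.  218.6  16. ]
bar 65 [668.8 193.5  16. ]
post top 262 [634.1 194.2  98.4] [633.8 193.7  99.4]
button 104 [557.7 -29.6  60. ] [29. 29.  5.]
plate 18187 ((579.8910522460938, 80.08517456054688), (303.0554504394531, 168.41871643066406), 78.59141540527344) 15.767430195429442
grip 841 ((515.60009765625, -311.7561340332031), (13.924118041992188, 43.55503845214844), 85.32564544677734) 107.6
lid ((485.55987548828125, -339.50592041015625), 77.5807113647461)
foot 872 ((515.429443359375, -311.6736755371094), (40.03751754760742, 116.08917236328125), 84.98190307617188) 11.7
hole [ 469.2 -306.4   12. ] [ 468.  -305.9    1.1]
hole [ 564.5 -315.4   12. ] [ 5.661e+02 -3.152e+02  3.000e-01]
```

View pics/jc.png

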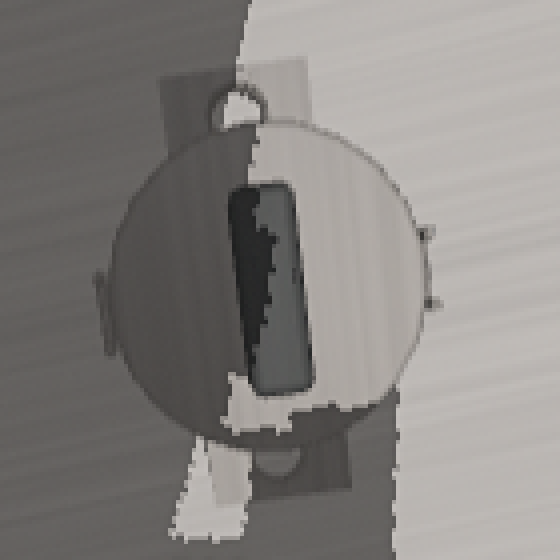

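```bash
cat >> h.py <<'E'
AX=np.array([583.6,97.4]); TH=-11.4; JAR=np.array([515.5,-311.7]); JYAW=-4.9
def post_pose(phi,z,side):
    """phi: post direction, world deg; jaws tangential; z of fingertips"""
    f=np.radians(phi); return np.r_[AX+110*np.array([np.cos(f),np.sin(f)]),z+r.nose_length], ori(f+side*np.pi/2)
def turn(p0,p1,z,side,step=8):
    n=int(np.ceil(abs(p1-p0)/step))
    for p in np.linspace(p0,p1,n+1)[1:]:
        q,O=post_pose(p,z,side); r.move_linear(q,O,rate=90)
def st(k=''):
    s=r.sense(); print(k,'t',round(s['t'],1),'pos',np.round(s['eef_pos'],1),'F',np.round(s['wrist_force'],1),'w',round(s['gripper_width'],1)); return s
E
python3 - <<'E'
from h import *
for side in (1,-1):
    for p in (48,62.5,108.6):
        q=r.inverse_kinematics(*post_pose(p,65,side)); print(side,p,None if q is None else np.round(q,2))
for xy,yaw,z in ((JAR,JYAW,271),(AX,TH,316),(AX,TH,400),(AX-130*np.array([.1977,.98]),TH-90,240)):
    for k in (90,-90):
        q=r.inverse_kinematics(np.r_[xy,z],ori(np.radians(yaw+k))); print(xy,k,None if q is None else np.round(q,2))
E
```

```text
1 48 [-0.31  0.72 -0.07  1.81  0.08  0.61  1.99]
1 62.5 [-0.31  0.71 -0.12  1.85  0.14  0.59  2.15]
1 108.6 [-0.23  0.66 -0.33  2.03  0.41  0.51  2.61]
-1 48 [-0.74  0.83  0.66  1.84 -0.74  0.73 -0.4 ]
-1 62.5 [-0.74  0.79  0.58  1.88 -0.67  0.68 -0.23]
-1 108.6 [-0.66  0.67  0.32  2.06 -0.44  0.48  0.31]
[ 515.5 -311.7] 90 [ 0.38  0.63  0.1   2.   -0.12  0.52  2.05]
[ 515.5 -311.7] -90 [-0.07  0.8   0.85  2.03 -0.91  0.75 -0.3 ]
[583.6  97.4] 90 [-0.35  0.56  0.14  2.   -0.13  0.6   1.24]
[583.6  97.4] -90 [-0.85  0.77  0.98  2.03 -0.89  0.85 -1.12]
[583.6  97.4] 90 [-0.37  0.45  0.15  1.92 -0.09  0.78  1.2 ]
[583.6  97.4] -90 [-0.91  0.66  1.06  1.96 -0.71  0.96 -1.26]
[557.899 -30.   ] 90 [-0.31  0.68  0.4   2.13 -0.6   0.44  0.36]
[557.899 -30.   ] -90 [ 0.08  0.65 -0.18  2.1   0.27  0.42  2.63]
```

```bash
python3 - <<'E'
from h import *
p0=62.5
q,O=post_pose(p0,160,-1); r.move_to(q,O); st('above')
q,O=post_pose(p0,66,-1); r.move_linear(q,rate=120); st('down')
r.clamp(15); st('grip')
turn(p0,109.4,66,-1); st('open'); 
r.open_gripper(); st('rel')
q,O=post_pose(109.4,175,-1); r.move_linear(q,rate=200); st('up')
O=ori(np.radians(JYAW+90)); r.move_to(np.r_[JAR,400],O); st('jar')
im,d,C=snap('side'); cv2.imwrite('pics/s2.png',cv2.resize(im[160:400,220:540,::-1],None,fx=2.4,fy=2.4))
E
```

```text
above t 7.1 pos [634.7 194.  346.3] F [ 0.9  0.3 -1. ] w 92.9
down t 8.1 pos [634.7 194.8 252.7] F [0.1 0.2 0.4] w 93.1
grip t 9.2 pos [634.5 194.9 252.1] F [ 0.3  0.8 -0.7] w 15.4
open t 11.1 pos [548.3 201.2 252.1] F [ 3.9 -1.  -4.6] w 16.0
rel t 12.4 pos [547.1 201.1 252.1] F [-0.1  0.2  0.2] w 92.4
up t 13.1 pos [546.6 201.3 360.5] F [ 0.1 -0.2  0.3] w 93.3
jar t 15.0 pos [ 516.  -310.8  399.6] F [-0.2  0.9  0.7] w 93.0
```

View pics/s2.png

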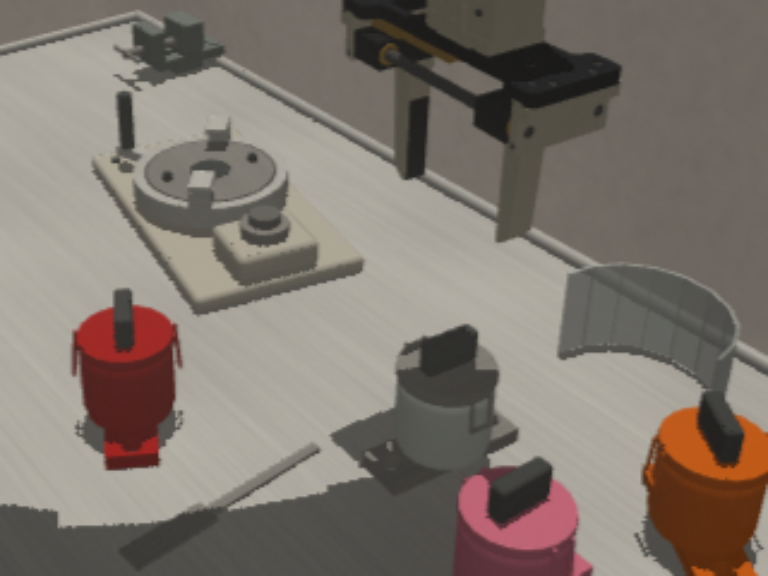

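The collar arm now stands at the open dot, with the post at crop (125,120). Next I'll pick up the jar.

```bash
python3 - <<'E'
from h import *
O=ori(np.radians(JYAW+90))
r.move_linear(np.r_[JAR,272],O,rate=120); st('down')
r.clamp(40); r.pause(.2); st('grip')
r.move_linear(np.r_[JAR,410],rate=120); r.pause(.2); st('lift')
O=ori(np.radians(TH+90)); r.move_to(np.r_[AX,410],O); r.pause(.3); s=st('over')
im,d,C=snap('wrist'); K,R,t=C; c=cloud(d,C)
# underside-of-jar check from the side camera and what wrist sees of ears/pegs
cv2.imwrite('pics/over_w.png',im[:,:,::-1])
im2,d2,C2=snap('scene'); np.savez('pics/over.npz',im=im2,d=d2,K=C2[0],R=C2[1],t=C2[2],wd=d,wK=K,wR=R,wt=t)
a=np.hstack([cv2.resize(im[:300,120:520,::-1],(400,300)),cv2.resize(im2[140:320,240:480,::-1],(400,300),interpolation=cv2.INTER_CUBIC)])
cv2.imwrite('pics/over.png',a)
print(np.round(s['eef_rot'],3))
E
```

```text
down t 16.2 pos [ 515.7 -311.8  272.7] F [-0.1 -0.9  0.7] w 92.9
grip t 17.6 pos [ 515.4 -311.8  271.9] F [-0.3 -0.9 -1.8] w 13.7
lift t 19.1 pos [ 515.5 -311.7  409.4] F [-0.8  0.  -3.6] w 13.5
over t 21.0 pos [583.7  96.7 410. ] F [ 0.3  0.1 -4.2] w 13.8
[[ 0.     0.199  0.98 ]
 [-0.     0.98  -0.199]
 [-1.    -0.     0.   ]]
```

View pics/over.png

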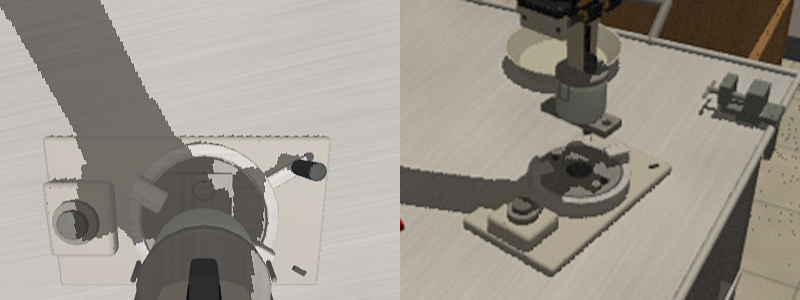

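```bash
python3 - <<'E'
from h import *
O=ori(np.radians(TH+90))
r.move_linear(np.r_[AX,330],O,rate=110); r.pause(.2); s=st('above pegs'); f0=s['wrist_force'][2]
for z in np.arange(327,314.9,-1.5):
    r.move_linear(np.r_[AX,z],O,rate=25); s=st()
    if s['wrist_force'][2]-f0>4: break
E
```

```text
above pegs t 22.1 pos [583.7  97.4 330.7] F [-0.2 -0.4 -3.4] w 13.8
 t 22.4 pos [583.5  97.4 326.9] F [-0.  -0.4 -4.4] w 13.6
 t 22.7 pos [583.6  97.4 325.4] F [ 1.1  0.2 -4.5] w 13.4
 t 22.9 pos [583.6  97.4 323.9] F [ 0.1  0.1 -4.2] w 13.6
 t 23.2 pos [583.6  97.4 322.4] F [ 0.5 -0.4 -3.5] w 13.8
 t 23.4 pos [583.6  97.4 320.9] F [-0.5  0.5 -4.3] w 13.7
 t 23.7 pos [583.6  97.4 319.4] F [-0.3  0.6 -5.4] w 13.3
 t 23.9 pos [583.6  97.4 317.9] F [ 0.7 -0.3 -4.2] w 13.7
 t 24.2 pos [583.7  97.2 316.8] F [-0.9 -1.2  0.5] w 13.7
 t 24.4 pos [583.6  97.1 316.7] F [-6.4 -2.7 17.5] w 13.7
```

The jar seated at the predicted height, 317. I'll release it and check.

```bash
python3 - <<'E'
from h import *
O=ori(np.radians(TH+90))
r.move_linear(np.r_[AX,316.8],O,rate=25); st('relax')
r.open_gripper(); st('open'); r.move_linear(np.r_[AX,420],rate=200)
z=np.array([O[0,2],O[1,2]]); r.move_linear(np.r_[AX+79*z,440],O,rate=200); r.pause(.2); st()
im,d,C=snap('wrist'); c=cloud(d,C); g=(np.hypot(c[...,0]-AX[0],c[...,1]-AX[1])<75)&(d>0); g[270:]=0
m=g&(abs(c[...,2]-153)<4); print('grip',m.sum(),cv2.minAreaRect(c[m][:,:2].astype(np.float32)),np.median(c[m][:,2]))
m=g&(abs(c[...,2]-127)<4); print('lid z', np.median(c[m][:,2]),c[m].mean(0).round(1))
# lid tilt
A=np.c_[c[m][:,:2]-AX,np.ones(m.sum())]; print('tilt',np.linalg.lstsq(A,c[m][:,2],rcond=None)[0].round(4))
m=(abs(c[...,2]-100)<5)&(d>0)&(abs(np.hypot(c[...,0]-AX[0],c[...,1]-AX[1])-110)<14); m[270:]=0
p=(c[m].min(0)+c[m].max(0))/2; print('post',m.sum(),p.round(1),'phi',np.degrees(np.arctan2(*(p[:2]-AX)[::-1])))
cv2.imwrite('pics/seat.png',cv2.resize(im[0:270,140:500,::-1],None,fx=2,fy=2))
E
```

```text
relax t 24.7 pos [583.6  97.5 316.8] F [-1.8 -0.9  4.4] w 13.2
open t 26.0 pos [583.6  97.4 316.8] F [-0.2 -0.6 -0.6] w 93.0
 t 27.4 pos [660.   82.2 439.6] F [0.8 0.7 0.3] w 92.9
grip 1077 ((583.7935180664062, 98.24787902832031), (13.29494857788086, 43.56156921386719), 79.0953369140625) 152.5169225399222
lid z 126.8024050900915 [582.6  98.7 126.8]
tilt [1.10000e-03 6.00000e-04 1.26786e+02]
post 305 [548.6 201.1  98.5] phi 108.64349482000806
```

View pics/seat.png

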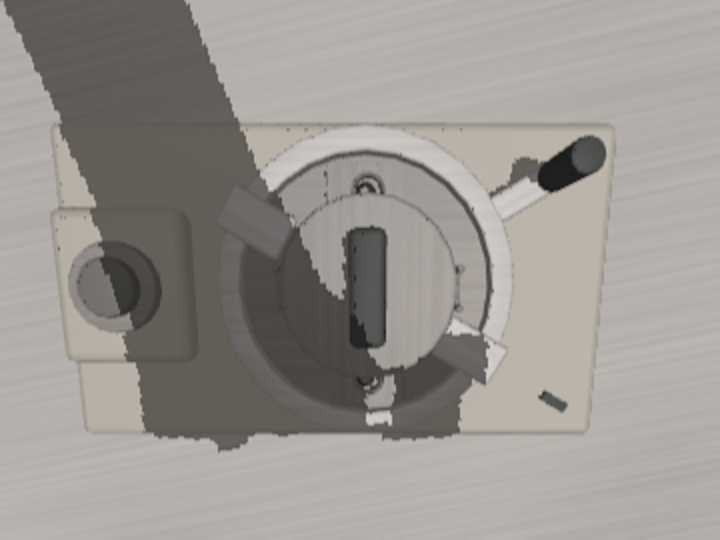

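Jar is home: top 152.5, lid level at 126.8, pegs visible in the ear holes at (367,185) and (370,382). The post is at 108.6°, which is open. Now I'll lock the collar.

```bash
python3 - <<'E'
from h import *
q,O=post_pose(108.6,180,-1); r.move_to(q,O)
q,O=post_pose(108.6,66,-1); r.move_linear(q,O,rate=150); st('down')
r.clamp(15); st('grip')
turn(108.6,48.1,66,-1); r.pause(.2); st('locked')
r.open_gripper(); q,O=post_pose(48.1,185,-1); r.move_linear(q,rate=200); st('up')
O=ori(np.radians(TH+90)); z=O[:2,2]; r.move_to(np.r_[AX+79*z,440],O); r.pause(.2); st()
im,d,C=snap('wrist'); c=cloud(d,C); g=(np.hypot(c[...,0]-AX[0],c[...,1]-AX[1])<75)&(d>0); g[270:]=0
m=g&(abs(c[...,2]-153)<4); print('grip',m.sum(),cv2.minAreaRect(c[m][:,:2].astype(np.float32)),np.median(c[m][:,2]))
m=(abs(c[...,2]-100)<5)&(d>0)&(abs(np.hypot(c[...,0]-AX[0],c[...,1]-AX[1])-110)<14); m[270:]=0
p=(c[m].min(0)+c[m].max(0))/2; phi=np.degrees(np.arctan2(*(p[:2]-AX)[::-1])); print('post',m.sum(),p.round(1),'phi',phi,'lock',np.radians(120+TH-phi))
cv2.imwrite('pics/lock.png',cv2.resize(im[0:270,140:500,::-1],None,fx=2,fy=2))
E
```

```text
down t 29.4 pos [548.9 201.4 252.7] F [1.3 0.  0.8] w 93.4
grip t 30.6 pos [548.5 201.6 252.1] F [ 0.4 -1.1 -1. ] w 15.8
locked t 33.2 pos [656.9 179.7 252.2] F [ 3.4  2.2 -0.8] w 15.8
up t 35.2 pos [656.6 179.6 370.2] F [ 0.7 -0.2 -0.4] w 93.1
 t 37.0 pos [661.   82.2 439.6] F [-0.2 -0.3 -0.9] w 93.0
grip 1119 ((583.5328369140625, 98.27727508544922), (13.720941543579102, 43.371253967285156), 79.04376983642578) 152.53451716187135
post 227 [655.5 179.8  98.2] phi 48.88538805875682 lock 1.042216589925416
```

View pics/lock.png

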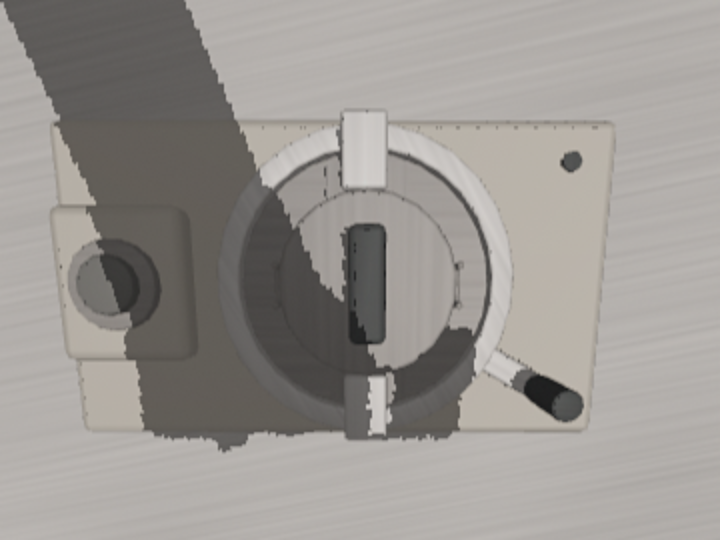

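Locked: the arm covers the bar and both tabs lie over the ears. Now the button.

```bash
python3 - <<'E'
from h import *
th=np.radians(TH); B=AX-130*np.array([-np.sin(th),np.cos(th)]); N=r.nose_length; O=ori(th)
r.move_to(np.r_[B,N+140],O); r.clamp(20); st('above')
r.move_linear(np.r_[B,N+63],O,rate=120); r.pause(.2); f0=st('near')['wrist_force'][2]
for h in np.arange(60,49.9,-1):
    r.move_linear(np.r_[B,N+h],O,rate=20); s=st(h)
    if s['wrist_force'][2]-f0>11: break
r.pause(.3); st('hold')
r.move_linear(np.r_[B,N+64],O,rate=40); r.move_linear(np.r_[B,N+170],O,rate=200); r.pause(.3); st('up')
E
```

```text
above t 39.5 pos [557.9 -30.  326.1] F [-0.3  0.1  0.4] w 0.8
near t 40.5 pos [558.  -30.1 249.8] F [-1.3 -0.2  2.3] w 0.4
60.0 t 40.8 pos [558.1 -30.1 246.3] F [ 0.2 -1.1  4.4] w -0.3
59.0 t 41.0 pos [558.1 -30.1 245.2] F [ 1.1 -0.6  4.5] w 0.7
58.0 t 41.3 pos [558.1 -30.1 244.4] F [-0.9 -0.4  8.2] w 0.8
57.0 t 41.5 pos [558.1 -30.2 244.2] F [-2.6 -0.3 19.3] w 0.4
hold t 41.9 pos [558.  -30.2 244.2] F [-3.2 -0.  19.5] w 0.2
up t 43.2 pos [557.8 -30.1 355.2] F [-0.6  0.1  0. ] w 0.3
```

It hit a hard stop with the tips at 58.1, where I expected 54. I'll check the depth around the button before trusting the press.

```bash
python3 - <<'E'
from h import *
th=np.radians(TH); B=AX-130*np.array([-np.sin(th),np.cos(th)])
z=np.load('pics/wg.npz'); C=(z['K'],z['R'],z['t']); c=cloud(z['d'],C); 
for n in ('before','now'):
    if n=='now':
        O=ori(np.radians(TH+90)); r.move_to(np.r_[B+79*O[:2,2],370],O); r.pause(.2); im,d,C=snap('wrist'); c=cloud(d,C)
        cv2.imwrite('pics/btn.png',cv2.resize(im[40:240,220:420,::-1],None,fx=3,fy=3,interpolation=cv2.INTER_CUBIC))
    c=c[:280].reshape(-1,3); rr=np.hypot(*(c[:,:2]-B).T)
    for a,b in ((0,4),(4,8),(8,10),(10,12),(12,14),(14,16),(16,19),(19,22),(22,26),(26,32)):
        q=c[(rr>=a)&(rr<b),2]; print(n,a,b,len(q),np.percentile(q,[5,50,95]).round(1))
st()
E
```

```text
before 0 4 53 [63.  64.  64.9]
before 4 8 163 [62.5 63.8 65.3]
before 8 10 123 [62.4 63.8 64.8]
before 10 12 150 [62.8 64.  64.8]
before 12 14 175 [62.1 63.4 64.7]
before 14 16 190 [52.9 56.1 63.1]
before 16 19 304 [52.5 53.7 55.1]
before 19 22 400 [52.5 53.8 55. ]
before 22 26 481 [40.7 42.3 53.4]
before 26 32 1036 [40.5 41.8 43.1]
now 0 4 780 [ 63.7 349.8 349.8]
now 4 8 246 [62.7 64.  65. ]
now 8 10 180 [62.7 63.8 65.2]
now 10 12 226 [62.8 63.9 65. ]
now 12 14 261 [62.2 63.4 64.7]
now 14 16 226 [52.8 54.6 63. ]
now 16 19 496 [52.8 53.9 55.1]
now 19 22 581 [52.6 53.8 54.9]
now 22 26 682 [40.7 42.1 53.5]
now 26 32 1523 [40.6 41.8 43. ]
 t 44.5 pos [635.2 -45.3 369.9] F [-0.1 -0.5 -0.1] w 0.5
```

View pics/btn.png

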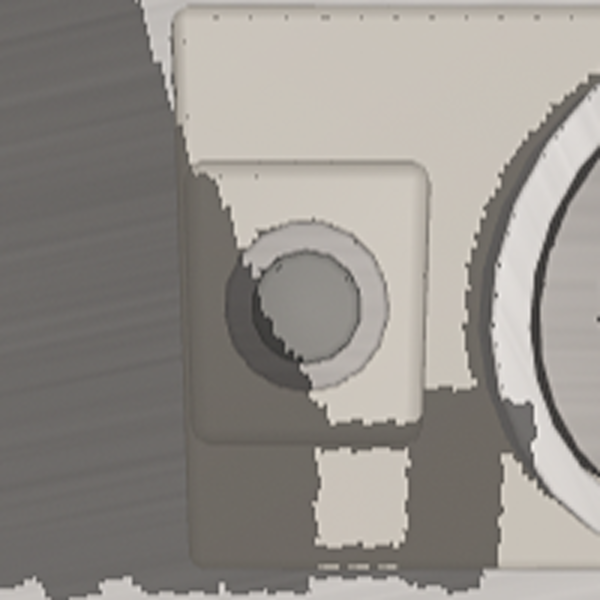

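The button top really stands at 64 mm, with its bezel at 54. Stopping hard at 58.1 is therefore the full 6 mm of travel, and it is back up at 64. One quick check that the bystanders haven't moved, then I'll hand in.

```bash
python3 - <<'E'
from h import *
O=ori(np.radians(TH+90)); z=O[:2,2]; r.move_to(np.r_[AX+79*z,440],O); r.pause(.2)
im,d,C=snap('wrist'); c=cloud(d,C); rr=np.hypot(c[...,0]-AX[0],c[...,1]-AX[1]); ok=(d>0); ok[270:]=0
m=ok&(rr<75)&(abs(c[...,2]-153)<4); print('grip',cv2.minAreaRect(c[m][:,:2].astype(np.float32)),np.median(c[m][:,2]))
m=ok&(abs(c[...,2]-100)<5)&(abs(rr-110)<14); p=(c[m].min(0)+c[m].max(0))/2; print('lock',np.radians(120+TH)-np.arctan2(*(p[:2]-AX)[::-1]))
b=np.load('pics/scene.npz'); im2,d2,_=snap('scene')
for k,(u0,v0,u1,v1) in dict(dish=(300,148,376,198),shield=(258,348,332,445),fork=(148,298,204,326)).items():
    e=abs(d2-b['d'])[v0:v1,u0:u1]; print(k,'median',np.median(e).round(2),'frac>15',(e>15).mean().round(3))
st(); print(r.sign_off())
E
```

```text
grip ((583.8157348632812, 98.4881591796875), (13.826460838317871, 43.32154083251953), 78.40016174316406) 152.58214400106942
lock 1.043968324593407
dish median 3.93 frac>15 0.134
shield median 1.56 frac>15 0.008
fork median 1.93 frac>15 0.005
 t 45.5 pos [661.   80.5 439.5] F [0.2 1.3 0.6] w 0.4
the job is handed in; nothing more can be done
None
```

The grinder is ready and the job was handed in at 45.5 s. I opened the collar, set the jar down on the pegs, locked the collar, then pressed the start button and let it come back up.

- **Jar:** it is fully home. The grip top measures 152.5 mm (153 expected), the lid was level before locking, and both pegs showed in the ear holes.
- **Set-down force:** the last lowering step pressed the seated jar down with about 20 N. I eased that off before letting go.
- **Collar:** the last camera reading puts it at 1.044 rad, against the 1.05 mark. I drove the post to about 1.056, so the difference may be measuring error.
- **Start button:** it reached a hard stop at about 19 N. Its top measured 64 mm high, not the 60 mm stated. The stop came at 58.1 mm, which matches the full 6 mm of travel, and afterwards the top was back at 64 mm.
- **Bystanders:** the shield and fork show no change in depth. The dish region changed by more than 15 mm in 13% of its pixels. I think that is the arm standing in the scene camera's view, since nothing went near the dish, but I did not check it separately.

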